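Turn a saw arbor's keyway up and lay its key in

ROBOT

A 6-joint arm with a two-finger parallel gripper is mounted at the origin on the work surface. World frame = base frame: x ahead of the robot, y to its left, z up, the work surface at z = 0. Lengths are in mm, angles in rad, forces in N, time in s.
With the tool pointing down it reaches from about 350 to 975 mm from the base axis. Payload 7.1 kg.
Tool frame: the origin (TCP) lies between the finger pads; the fingertips stand 19 mm ahead of it and the grasp point (between the pads) is the TCP; z points along the fingers, y is the line along which they close (so a half turn about z gives the same grasp; the last joint's range is limited). The gripper opens to 88 mm and grips with 3 to 60 N. Pads are 20 mm wide; open, the fingers measure 115 mm over their backs; the gripper's body (75 mm by 178 mm) begins 61 mm behind the grasp point.
Start: joints at [-1.314, 0.423, 1.63, -0, 1.089, -0.019], TCP at [170.216, -601.358, 241.675] pointing down, gripper open.
Joint ranges: [-3, 3], [-0.9, 2.11], [0.09, 2.58], [-1.31, 4.45], [0.11, 2.69], [-2.54, 2.54]. Speed limits (rad/s): [2.39, 2.39, 3.01, 3.14, 3.14, 3.14].

INTERFACE

Orientations are given as a rotation vector (axis times angle).
In Python, from workcell import ctrl gives the robot as it stands.
- The arm moves only by the tool arm_command, never from a script. Its argument "series" is a list of rows, each an object with "linear": the shift along the tool's x, y, z in m, a list of three; "turn": the turn about the tool's z in rad. A call has 1 to 10 rows; each row shifts and turns the commanded pose from where the row before left it, along the tool's axes as they then stand; what a row does not reach is not made up. A row lasts 1/10 s, in which the tool goes at most 50 mm and 8.59 degrees, less where a joint would pass 70% of its speed; a pose out of reach is approached as far as the arm can. A call with a gripper value outside its range is refused whole. "jaw" is the opening, from -1 (shut) to 1 (fully open), set as the call begins (left out, the last holds). The fingers move at their own pace and stop on an object; the grip force is fixed at half the most. Time passes only in rows, so rows that do not move let the fingers close. It gives the time, the measured TCP pose, the force, the opening and the grip force at its end, in the units of the state.
- ctrl.get_obs(): the state, without advancing time (a new reading comes with each control period).
- ctrl.get_image(name): name is "scene" or "top" or "wrist"; returns a dict with "frame" (480x640x3 uint8, blue, green, red), "fx", "fy", "cx", "cy" (pixels), "k1" (the pictures are not rectified: a ray, as slopes to the right and down, at radius r is drawn at 1 + k1 r^2 times it, then the intrinsics apply), "rvec" (rotation vector, rad) and "tvec" (3), from world to camera coordinates, as OpenCV has them. Camera axes: x right, y down, z forward; pixel columns grow to the right and rows downward; lengths in mm; the calibration is good to about 2 mm. A picture is of the moment at which its call begins. There is no depth.
- ctrl.close_job(): hands the job in; it is judged then, once.
The state is a dict: "t": time; "qpos": joint angles; "qvel": joint speeds; "joint_torque": joint torques, N m; "ee_pos": TCP position; "orientation": TCP orientation; "ft_force": force on the tool from outside, world axes, zero at the start; "moment": the same for the moment, N m; "width": finger opening in mm; "grasp_force": force on a finger pad.
Only numpy, scipy, OpenCV 4.12 (cv2) and the standard library are available. Lean on these libraries where they do the work, as an engineer would, in place of code of your own. Each camera call takes 0.05 s, during which the arm holds its last target. There are 200 camera calls.

TASK

Find the keyway in the shaft of the saw arbor and turn the shaft until the keyway faces straight up. Then pick from the parts tray the one key that fits this keyway (neither too long, too wide nor too slim), lay it lengthwise fully down in the keyway and let go. Do not shift, knock over or take anything else on the bench.

Things in the scene. Friction and masses are not known exactly. Their poses are not given: they have to be found in the camera images.
- arbor: Saw arbor, fixed: grey pedestal with a level bearing tube from which a bright steel shaft, diameter 38, stands out level, its axis 120 above the bench. Origin on the bench straight under the middle of the keyway; x level along the shaft from its free end towards the tube, z up. Along x the keyway runs from -25 to +25, the plain round journal (grip here to turn) from +25 to +90. Place and yaw vary.
- bearing_tube (a point): Middle of the arbor's bearing tube on the shaft's axis, 176 along the arbor's x; axes as arbor. The tube (diameter 88 at its ends, 74 between) spans arbor x +90 to +262, then flanges of diameter 70 and a threaded end to +320. The base below it is 160 wide, 32 high, from +70 to +300; under the shaft short of +70 the space down to the bench is free.
- shaft_end (a point): Middle of the shaft's free end face, on the axis, 40 from the middle of the keyway along the arbor's -x; turns with the shaft.
- arbor_shaft (a joint): Turning angle of the arbor's shaft about the arbor's x axis, right-handed, in rad: 0 (or any whole turn) when the keyway faces straight up, pi/2 when it faces the arbor's -y side, pi when it faces down. No stops. The bearing drags with 0.13 N m: the shaft stays where it is left, and a grip of about 40 N on the journal turns it.
- keyway (a point): Middle of the flat floor of the keyway, 14 from the shaft's axis, turning with the shaft; x along the shaft towards the bearing tube, z out of the keyway. The keyway is a straight-sided slot 50 long, 15 wide, closed at both ends; its darkened floor lies 5 below the crown of the round shaft; its long sides rise 2.3 straight, then a chamfer opens the mouth to 17.4 wide, 2.9 above the floor.
- journal (a point): Point on the shaft's axis in the middle of the plain journal, 56 along x from the middle of the keyway; axes as keyway.
- tray: Open dark steel parts tray, 280 (x) by 160 (y), rim 18 high, walls and floor 3 thick; origin in the middle of its underside, z up. It does not move; its place and yaw vary. The four keys lie flat in a row along its x axis about 56 apart, in any order, each roughly along the tray's y axis.
- key: The key that fits: plain steel bar 44 long (x), 12 wide (y), 8 high (z), square ends, 33 g; origin in its middle. Seated it lies on the keyway's floor and stands 3 above the crown of the shaft, with 3 of play across and 6 lengthwise.
- long_key: Bystander: steel key 80 long (x), 12 wide, 8 high; origin in its middle. Too long.
- wide_key: Bystander: steel key 50 long (x), 18 wide, 11 high; origin in its middle. Too wide.
- slim_key: Bystander: steel key 36 long (x), 8 wide, 7 high; origin in its middle. Too slim.
- oil_bottle: Bystander: white oil bottle with a black cap, diameter 64, 180 tall, standing about 165 to one side of the arbor's shaft (which side varies), beside the journal; origin in the middle of its underside. Light enough to be knocked over.
- pulley: Bystander: aluminium grooved pulley with a 39 bore, diameter 92, 30 high, lying flat about 165 to the other side of the shaft; origin in the middle of its underside.
- spanner: Bystander: steel spanner 160 long lying on the bench between the arbor and the tray; origin on its underside near its middle.
- hammer: Bystander: hammer 280 long lying beyond the tray on the robot's left; origin on its underside.
- mug: Bystander: white mug, diameter 80, 95 tall, on the robot's right; origin in the middle of its underside.

How it is judged:
By the outcome, as a careful person would: the job done as asked, in the order asked, and still so for the second after the job is handed in, with the robot touching nothing.
It also fails if it takes over 72 s, if anything falls off the work surface, if the arm or the gripper's body presses on something with over 40 N, if the wrist force passes 120 N, or if a joint passes its speed limit or range.

## Working session

There is one attempt and no reset: what is moved stays moved. The work goes in short steps, Python scripts to look and compute and a tool call to move; the robot and the scene stay as the last step left them, time stands still between calls to the robot, and variables do not carry over. Pictures are saved under pics/ and viewed, at most 10 in all, crops included, and the job is handed in when it is done.

Besides the shell and the picture viewer there is one more tool, called after "Request:" by a JSON object that holds its "method" and its "body", one argument or row to a line. arm_command: Moves the arm, as the interface text tells. Its arguments: {"type":"object","properties":{"series":{"type":"array"},"jaw":{"type":"number"}},"required":["series"]}

```bash
mkdir -p pics; cat > h.py <<'E'
import numpy as np, cv2
from workcell import ctrl
from scipy.spatial.transform import Rotation as R
def snap(n,f=None):
    im=ctrl.get_image(n)
    if f: cv2.imwrite('pics/'+f,im['frame'])
    return im
def ray(im,u,v):
    d=np.array([(u-im['cx'])/im['fx'],(v-im['cy'])/im['fy']]); s=d.copy()
    for _ in range(20): s=d/(1+im['k1']*(s@s))
    M=R.from_rotvec(np.ravel(im['rvec'])).as_matrix(); t=np.ravel(im['tvec'])
    return -M.T@t, M.T@np.array([*s,1.])
def onz(im,u,v,z):
    c,d=ray(im,u,v); return c+d*(z-c[2])/d[2]
def proj(im,P):
    M=R.from_rotvec(np.ravel(im['rvec'])).as_matrix(); p=M@np.array(P,float)+np.ravel(im['tvec'])
    s=p[:2]/p[2]; s=s*(1+im['k1']*(s@s)); return s*[im['fx'],im['fy']]+[im['cx'],im['cy']]
E
python3 - <<'E'
from h import *
a=snap('top','top.png'); b=snap('scene','scene.png')
for i in(a,b): print({k:np.round(v,4).tolist() for k,v in i.items() if k!='frame'}, ray(i,320,240))
print(ctrl.get_obs())
E
```

```text
{'fx': 469.3729, 'fy': 469.3729, 'cx': 327.6099, 'cy': 240.6081, 'k1': 0.0363, 'rvec': [2.1053, -2.1025, 0.2314], 'tvec': [-0.6325, 555.2435, 1210.7901]} (array([ 276.50495546,   -2.28980836, 1303.01508305]), array([ 0.22031277,  0.01808953, -0.97539714]))
{'fx': 555.4148, 'fy': 555.4148, 'cx': 317.1372, 'cy': 240.3212, 'k1': -0.0107, 'rvec': [0.8306, 2.3792, -1.2496], 'tvec': [416.1332, -96.1544, 1691.5069]} (array([1249.99268377,  856.83909433,  864.26451688]), array([-0.53261381, -0.63309075, -0.56173439]))
{'t': 0.1, 'qpos': array([-1.31400299e+00,  4.23771172e-01,  1.63060899e+00, -2.54065498e-05,
        1.08858027e+00, -1.89870183e-02]), 'qvel': array([ 0.00200772, -0.00189016, -0.00325774, -0.00044649, -0.00022367,
       -0.00023761]), 'joint_torque': array([-3.66700542e-04, -5.45613241e+01, -2.74325019e+01,  6.44452544e-02,
        1.87877723e-02, -3.02394551e-05]), 'ee_pos': array([ 170.09242396, -600.91866823,  240.97699138]), 'orientation': array([-3.11042815e+00, -4.31655328e-01,  2.89832418e-04]), 'ft_force': array([-0.78712202,  0.34397972, -0.14196869]), 'moment': array([ 0.00935496, -0.00730668,  0.03854516]), 'grasp_force': 0.0, 'width': 87.69881266232322}
```

View pics/top.png

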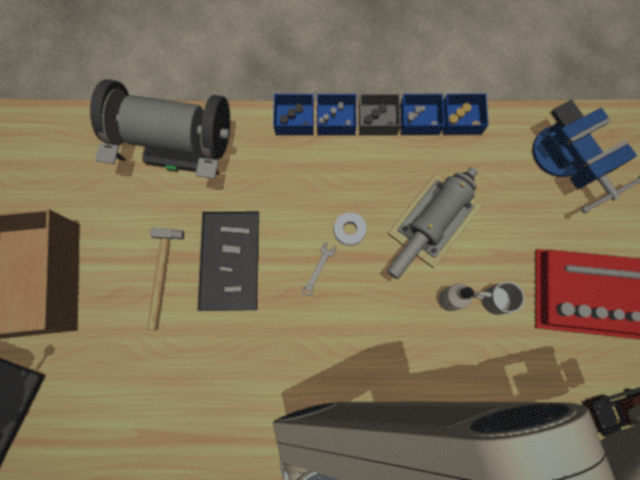

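View pics/scene.png

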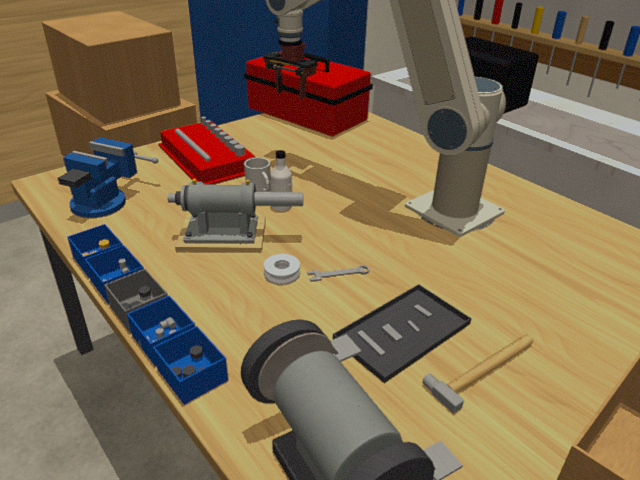

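The top view shows the shaft's free end near (396,272), with its axis running to about (470,178). The tray holds the long key at (234,230), wide at (231,249), slim at (226,269) and the fitting key at (233,289). The bottle is at (458,297). The keyway isn't visible in either view, so I'll measure and zoom in.

```bash
python3 - <<'E'
from h import *
a=snap('top'); f=a['frame']
g=cv2.cvtColor(f,cv2.COLOR_BGR2GRAY); hsv=cv2.cvtColor(f,cv2.COLOR_BGR2HSV)
m=np.zeros_like(g); m[215:306,206:254]=(g[215:306,206:254]>95)*255
for c in cv2.findContours(m,0,1)[0]:
    if cv2.contourArea(c)<8: continue
    q=cv2.boxPoints(cv2.minAreaRect(c)); w=np.array([onz(a,*p,10)[:2] for p in q])
    print('key',w.mean(0).round(1),[round(float(np.linalg.norm(w[i]-w[i+1])),1) for i in(0,1)],[np.degrees(np.arctan2(*(w[i+1]-w[i])[::-1])).round(1) for i in (0,1)], q.mean(0))
print('tray',[onz(a,*p,18)[:2].round() for p in[(203,212),(259,212),(257,310),(198,310)]])
# shaft mask: low saturation
s=np.zeros_like(g); s[215:285,380:440]=(hsv[215:285,380:440,1]<50)*255
print('shaftend',onz(a,396,272,130),'dir',onz(a,470,178,120)-onz(a,396,272,120))
b=snap('scene')
for n,u,v,z in[('spanner',310,290,5),('pulley',350,228,30),('bottlecap',462,295,180)]: print(n,onz(a,u,v,z).round())
c1=cv2.resize(f[215:315,380:530],None,fx=5,fy=5,interpolation=2)[:, :750]
cv2.imwrite('pics/c1.png',c1)
c2=cv2.resize(b['frame'][170:230,230:310],None,fx=6,fy=6,interpolation=2); cv2.imwrite('pics/c2.png',c2)
E
```

```text
key [430.8 263.1] [44.4, 13.5] [np.float64(-83.6), np.float64(-171.2)] [232.12802 288.65244]
key [486.1 284.3] [9.6, 31.8] [np.float64(-6.4), np.float64(-99.5)] [225.44592 268.8243 ]
key [543.2 271.6] [18.2, 50.2] [np.float64(-2.7), np.float64(-95.8)] [230.9802 248.698 ]
key [598.4 265.4] [13.6, 80.0] [np.float64(-1.5), np.float64(-94.6)] [234.06993 229.62561]
tray [array([648., 354.]), array([648., 195.]), array([372., 191.]), array([372., 351.])]
shaftend [ 458.97975206 -172.53579311  130.        ] dir [ 252.10653842 -203.21718103    0.        ]
spanner [428.  49.   5.]
pulley [599. -62.  30.]
bottlecap [ 396. -320.  180.]
```

View pics/c1.png

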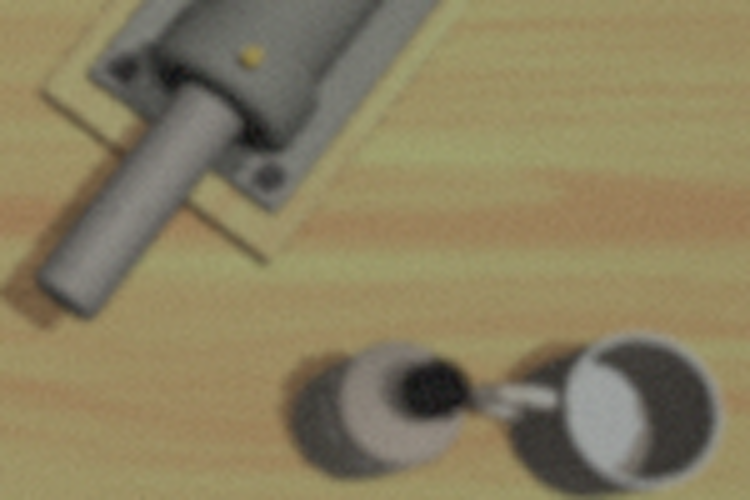

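The shaft axis heads along about (0.78,-0.63) at yaw -39°, with its end near (457,-171). The top side is plain, so the keyway faces the side or down. Next I'll get the wrist camera geometry and plan the first move.

```bash
cat >> h.py <<'E'
def tool():
    o=ctrl.get_obs(); M=R.from_rotvec(o['orientation']).as_matrix(); return np.array(o['ee_pos']),M,o
def togo(P,yaw=None):
    p,M,o=tool(); d=M.T@(np.array(P)-p); y=np.degrees(np.arctan2(M[1,0],M[0,0]))
    print('TCP',p.round(1),'yaw',y.round(2),'linear mm',d.round(1), 'turn', None if yaw is None else np.radians(-(yaw-y)).round(4),'q6',o['qpos'][5].round(2))
E
python3 - <<'E'
from h import *
w=snap('wrist'); p,M,o=tool(); c,d=ray(w,w['cx'],w['cy'])
print('cam in tool',M.T@(c-p),'dir',M.T@d, w['fx'],'up', M.T@(ray(w,w['cx'],w['cy']-100)[1]-d))
a=snap('top'); g=a['frame'].astype(int)
# shaft edges along its profile in the original picture
e=np.array([.778,-.628,0]); n=np.array([.628,.778,0]); O=onz(a,396,272,120)
for x in(10,25,40,70,85,100,115):
    pr=[]
    for s in range(-40,41,2):
        u=proj(a,O+e*x+n*s); pr.append(cv2.getRectSubPix(a['frame'],(1,1),tuple(map(float,u)))[0,0])
    pr=np.array(pr).astype(int); sat=pr.max(1)-pr.min(1); k=np.where(sat<32)[0]
    print(x, k.min()*2-40,k.max()*2-40)
togo([430,-200,250],-39)
E
```

```text
cam in tool [ 8.13141814e+01  6.16822955e-03 -1.43736747e+02] dir [-2.94952164e-01  3.28431151e-04  9.55511964e-01] 383.0182344772918 up [0.25068455 0.0003191  0.07738244]
10 -12 22
25 -14 24
40 -12 22
70 -14 26
85 -14 24
100 -40 40
115 -40 40
TCP [ 170.2 -601.2  241.4] yaw 15.8 linear mm [ 359.3 -315.3   -8.4] turn 0.9565 q6 -0.02
```

Request:
{"method": "arm_command", "body": {
  "series": [
    {"linear": [0.0386, -0.0202, -0.001], "turn": 0},
    {"linear": [0.0386, -0.0202, -0.001], "turn": 0},
    {"linear": [0.0386, -0.0202, -0.001], "turn": 0},
    {"linear": [0.0386, -0.0202, -0.001], "turn": 0},
    {"linear": [0.0386, -0.0202, -0.001], "turn": 0},
    {"linear": [0.0386, -0.0202, -0.001], "turn": 0},
    {"linear": [0.0386, -0.0202, -0.001], "turn": 0},
    {"linear": [0.0386, -0.0202, -0.001], "turn": 0},
    {"linear": [0.0386, -0.0202, -0.001], "turn": 0},
    {"linear": [0.0386, -0.0202, -0.001], "turn": 0}
  ]
}}

```text
t: 1.3
ee_pos: [487.7, -300.5, 251.8]
orientation: [3.112, 0.432, 0.0]
ft_force: [0.6, 0.5, 0.0]
width: 87.9
grasp_force: 0.0
```

Request:
{"method": "arm_command", "body": {
  "series": [
    {"linear": [0, 0, 0], "turn": -0.1457},
    {"linear": [0, 0, 0], "turn": -0.1457},
    {"linear": [0, 0, 0], "turn": -0.1457},
    {"linear": [0, 0, 0], "turn": -0.1457},
    {"linear": [0, 0, 0], "turn": -0.1457},
    {"linear": [0, 0, 0], "turn": -0.1457},
    {"linear": [0, 0, 0], "turn": -0.1457},
    {"linear": [0, 0, 0], "turn": -0.1457},
    {"linear": [0, 0, 0], "turn": -0.1457},
    {"linear": [0, 0, 0], "turn": -0.1457}
  ]
}}

```text
t: 2.3
ee_pos: [486.6, -301.8, 251.6]
orientation: [-2.027, -2.4, 0.0]
ft_force: [-0.0, -0.1, 0.4]
width: 87.7
grasp_force: 0.0
```

Request:
{"method": "arm_command", "body": {
  "series": [
    {"linear": [0, 0, 0], "turn": -0.1457},
    {"linear": [0, 0, 0], "turn": -0.1457},
    {"linear": [0, 0, 0], "turn": -0.1457},
    {"linear": [0, 0, 0], "turn": -0.1457},
    {"linear": [0, 0, 0], "turn": -0.1457},
    {"linear": [0, 0, 0], "turn": 0}
  ]
}}

```text
t: 2.9
ee_pos: [486.6, -301.9, 251.6]
orientation: [-1.046, -2.962, -0.0]
ft_force: [0.3, -0.3, 0.0]
width: 87.6
grasp_force: 0.0
```

```bash
python3 - <<'E'
from h import *
w=snap('wrist','w1.png'); togo([528,-220,190],141)
E
```

```text
TCP [ 486.6 -301.8  251.7] yaw 140.84 linear mm [19.6 89.6 61.7] turn -0.0028 q6 -1.46
```

View pics/w1.png

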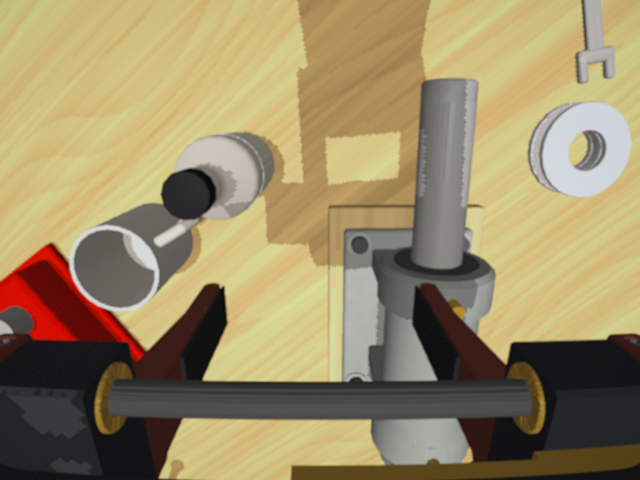

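The view shows the shaft from (450,82) to (440,265), with the bottle at left and the pulley at right. A jagged strip along the left edge, around (424,130-195), looks like the keyway seen obliquely. I'll zoom in there.

```bash
python3 - <<'E'
from h import *
f=cv2.imread('pics/w1.png'); cv2.imwrite('pics/w1c.png',cv2.resize(f[70:280,390:510],None,fx=2.8,fy=2.8,interpolation=2))
w=snap('wrist')
for u,v,z in[(426,81,120),(477,82,120),(413,262,120),(464,262,120),(421,125,120),(419,197,120)]: print(onz(w,u,v,z))
E
```

```text
[ 447.23832098 -176.81524379  120.        ]
[ 469.50862844 -149.40129182  120.        ]
[ 548.23204284 -259.47881733  120.        ]
[ 573.58828486 -228.58729796  120.        ]
[ 468.74895761 -196.36381215  120.        ]
[ 509.49416587 -226.84898476  120.        ]
```

View pics/w1c.png

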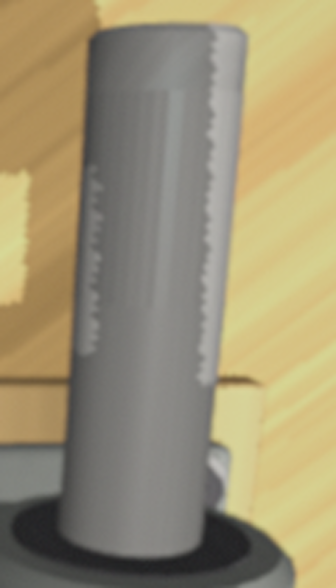

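```bash
python3 - <<'E'
from h import *
f=cv2.imread('pics/w1.png'); c=cv2.cvtColor(f[75:225,410:485],cv2.COLOR_BGR2GRAY)
c=cv2.createCLAHE(4,(2,2)).apply(np.clip((c.astype(float)-70)*2.2,0,255).astype(np.uint8)); cv2.imwrite('pics/w1d.png',cv2.resize(c,None,fx=4,fy=4,interpolation=2))
g=cv2.cvtColor(f,cv2.COLOR_BGR2GRAY)
for v in(92,115,140,165,185,210): print(v,g[v-2:v+3,416:482].mean(0).astype(int).tolist())
E
```

```text
92 [147, 146, 146, 141, 122, 92, 72, 72, 77, 82, 86, 90, 94, 97, 100, 103, 104, 106, 108, 109, 111, 114, 116, 118, 119, 121, 122, 124, 125, 127, 129, 132, 135, 138, 140, 142, 142, 142, 141, 141, 140, 139, 137, 136, 134, 132, 130, 128, 129, 139, 155, 167, 172, 170, 168, 166, 165, 161, 156, 148, 141, 157, 185, 197, 199, 198]
115 [142, 141, 136, 117, 85, 69, 73, 80, 85, 89, 93, 98, 99, 101, 104, 106, 107, 108, 110, 112, 114, 115, 117, 120, 123, 123, 123, 124, 128, 132, 132, 130, 132, 139, 147, 150, 149, 148, 145, 140, 138, 137, 137, 136, 134, 133, 133, 136, 144, 160, 173, 176, 174, 171, 170, 167, 162, 157, 151, 152, 166, 180, 183, 183, 181, 182]
140 [158, 147, 113, 85, 89, 100, 109, 110, 106, 101, 101, 101, 103, 106, 107, 108, 109, 112, 115, 116, 117, 120, 123, 125, 124, 125, 129, 132, 133, 131, 132, 139, 146, 148, 148, 148, 144, 139, 138, 138, 137, 136, 134, 133, 134, 134, 133, 140, 158, 172, 175, 173, 171, 167, 162, 156, 151, 158, 176, 186, 189, 190, 192, 193, 195, 196]
165 [112, 91, 86, 96, 107, 117, 121, 122, 118, 108, 102, 104, 107, 108, 108, 112, 115, 116, 117, 119, 123, 125, 125,
[... 176 characters left out ...]
199, 199, 198, 197, 197, 196, 195, 195]
185 [93, 88, 99, 109, 119, 126, 131, 132, 126, 115, 109, 110, 112, 114, 115, 116, 118, 118, 120, 120, 122, 124, 125, 128, 130, 132, 135, 137, 139, 141, 142, 142, 140, 139, 138, 138, 137, 137, 136, 135, 134, 134, 132, 131, 129, 133, 146, 160, 167, 167, 163, 155, 149, 165, 192, 202, 202, 202, 202, 202, 202, 201, 200, 199, 198, 197]
210 [75, 80, 86, 91, 95, 99, 102, 106, 108, 110, 112, 114, 115, 117, 117, 119, 120, 121, 122, 124, 126, 127, 129, 132, 134, 136, 138, 140, 140, 139, 139, 138, 137, 137, 137, 136, 136, 134, 134, 134, 132, 131, 130, 129, 126, 125, 125, 123, 118, 117, 141, 178, 195, 197, 197, 199, 201, 201, 201, 202, 202, 202, 202, 201, 200, 197]
```

View pics/w1d.png

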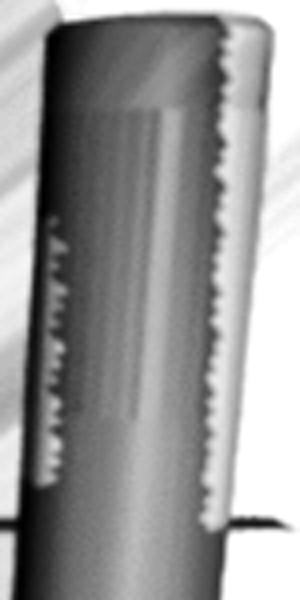

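The visible faceted band at rows 102-179 is plain round surface, so the keyway must be hidden and face roughly down. The shaft end is near (458,-163), with the axis yaw about -38.5°. I'll straddle the journal at arbor x≈42, then roll the shaft by dragging one finger pad vertically against its side.

Request:
{"method": "arm_command", "body": {
  "series": [
    {"linear": [0.007, 0.0245, 0], "turn": 0},
    {"linear": [0.007, 0.0245, 0], "turn": 0},
    {"linear": [0.007, 0.0245, 0], "turn": 0},
    {"linear": [0.007, 0.0245, 0], "turn": -0.008},
    {"linear": [0, 0, 0], "turn": 0},
    {"linear": [0, 0, 0.03], "turn": 0},
    {"linear": [0, 0, 0.03], "turn": 0},
    {"linear": [0, 0, 0], "turn": 0}
  ]
}}

```text
t: 3.8
ee_pos: [523.9, -207.7, 188.4]
orientation: [-1.037, -2.958, -0.0]
ft_force: [-0.4, -0.8, 0.7]
width: 87.8
grasp_force: 0.0
```

```bash
python3 - <<'E'
from h import *
w=snap('wrist','w2.png'); p,M,o=tool(); g=cv2.cvtColor(w['frame'],cv2.COLOR_BGR2HSV)
togo([522.6+5,-213.8+6.2,100],141.3)
E
```

```text
TCP [ 525.2 -208.2  190.4] yaw 141.36 linear mm [-1.9  2.1 90.4] turn 0.0011 q6 -1.29
```

View pics/w2.png

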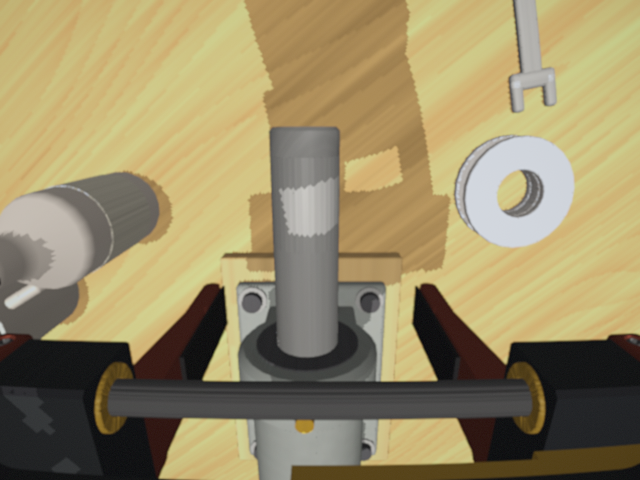

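The shaft is centred between the open fingers: its edges are at columns 272-339, the finger tips at 225 and 417, and the end is at row 128. I'll descend.

Request:
{"method": "arm_command", "body": {
  "series": [
    {"linear": [0, 0, 0.024], "turn": 0},
    {"linear": [0, 0, 0.024], "turn": 0},
    {"linear": [0, 0, 0.024], "turn": 0},
    {"linear": [0, 0, 0.024], "turn": 0},
    {"linear": [0, 0.008, 0], "turn": 0},
    {"linear": [0, 0, 0], "turn": 0},
    {"linear": [0, 0, 0], "turn": 0}
  ]
}}

```text
t: 4.55
ee_pos: [532.9, -202.2, 97.6]
orientation: [1.035, 2.963, -0.0]
ft_force: [-0.4, -0.5, -0.5]
width: 87.8
grasp_force: 0.0
```

```bash
python3 - <<'E'
from h import *
import pickle
f=cv2.imread('pics/w2.png'); w=ctrl.get_image('wrist'); p,M,o=tool(); print(p,o['ft_force'])
# rays of picture w2: same orientation, camera shifted by TCP difference
p2=np.array([525.2,-208.2,190.4]); w['tvec']=np.ravel(w['tvec'])-R.from_rotvec(np.ravel(w['rvec'])).as_matrix()@(p2-p)
n=np.array([.625,.78])
for v,l,r in((150,272,339),(300,275.5,338),(340,277,338)):
    a,b=onz(w,l,v,120),onz(w,r,v,120); c=(a+b)/2; print(c.round(1),np.linalg.norm(a-b).round(1),'n-offset of TCP',(p[:2]-c[:2])@n)
print('end',onz(w,305,128,136))
E
```

```text
[ 532.73976564 -202.23914212   97.52774736] [ 0.09153169  0.00193334 -0.89472402]
[ 468.1 -172.5  120. ] 36.7 n-offset of TCP 17.239372127713555
[ 538.6 -229.   120. ] 38.6 n-offset of TCP 17.235176244251917
[ 560.9 -246.6  120. ] 39.1 n-offset of TCP 16.997840153536515
end [ 459.00833016 -164.76552656  136.        ]
```

Request:
{"method": "arm_command", "body": {
  "series": [
    {"linear": [0, 0, 0.0075], "turn": 0},
    {"linear": [0, 0.007, 0], "turn": 0},
    {"linear": [0, 0.0015, 0], "turn": 0},
    {"linear": [0, 0, 0], "turn": 0}
  ]
}}

```text
t: 5.0
ee_pos: [536.0, -195.6, 88.0]
orientation: [-1.034, -2.965, 0.002]
ft_force: [-4.5, -6.8, 0.6]
width: 87.7
grasp_force: 3.8
```

Request:
{"method": "arm_command", "body": {
  "series": [
    {"linear": [0, 0.0008, 0], "turn": 0},
    {"linear": [0, 0, 0], "turn": 0}
  ]
}}

```text
t: 5.2
ee_pos: [536.0, -195.6, 87.9]
orientation: [-1.034, -2.964, 0.004]
ft_force: [-6.6, -10.4, 0.3]
width: 87.7
grasp_force: 5.9
```

Request:
{"method": "arm_command", "body": {
  "series": [
    {"linear": [0, 0.0022, 0], "turn": 0},
    {"linear": [0, 0, 0], "turn": 0},
    {"linear": [0, 0, -0.004], "turn": 0},
    {"linear": [0, 0, -0.004], "turn": 0},
    {"linear": [0, 0, -0.004], "turn": 0},
    {"linear": [0, 0, -0.004], "turn": 0},
    {"linear": [0, 0, -0.004], "turn": 0}
  ]
}}

```text
t: 5.9
ee_pos: [536.0, -195.4, 106.9]
orientation: [-1.033, -2.963, 0.007]
ft_force: [-8.2, -20.0, -7.6]
width: 88.0
grasp_force: 10.6
```

Request:
{"method": "arm_command", "body": {
  "series": [
    {"linear": [0, 0, -0.004], "turn": 0},
    {"linear": [0, 0, -0.004], "turn": 0},
    {"linear": [0, 0, -0.004], "turn": 0},
    {"linear": [0, 0, -0.004], "turn": 0},
    {"linear": [0, 0, -0.004], "turn": 0},
    {"linear": [0, 0, 0], "turn": 0}
  ]
}}

```text
t: 6.5
ee_pos: [536.1, -195.4, 127.4]
orientation: [-1.033, -2.963, 0.008]
ft_force: [-9.7, -18.7, -2.5]
width: 88.2
grasp_force: 10.0
```

```bash
python3 - <<'E'
from h import *
w=snap('wrist','w3.png'); togo([0,0,0])
E
```

```text
TCP [ 536.  -195.3  127.4] yaw 141.57 linear mm [ 541.1 -179.4  129.6] turn None q6 -1.26
```

View pics/w3.png

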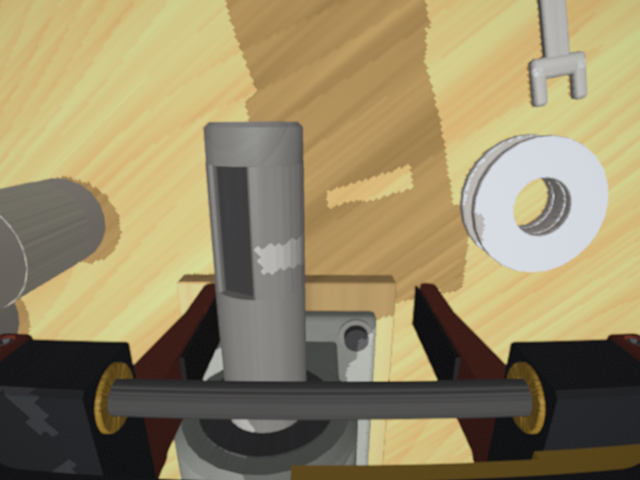

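The keyway is now visible, a dark floor at columns 217-253 and rows 167-297, leaning to the -y side. I'll measure its angle from the rims.

```bash
cat >> h.py <<'E'
A0=np.array([459.0,-164.8,120.]); 
def axis(c1=(468.1,-172.5),c2=(560.9,-246.6)):
    c1=np.array([*c1,120.]);c2=np.array([*c2,120.]); e=(c2-c1)/np.linalg.norm(c2-c1); return c1,e,np.array([-e[1],e[0],0])
def cyl(im,u,v,r=19):  # arbor angle (deg, + to -y) of the near hit on the shaft
    c0,e,n=axis(); c,d=ray(im,u,v); q=np.array([(c-c0)@n,c[2]-120]); k=np.array([d@n,d[2]])
    a,b,g=k@k,q@k,q@q-r*r; D=b*b-a*g
    t=(-b-np.sqrt(max(D,0)))/a; h=q+t*k; P=c+t*d
    return np.degrees(np.arctan2(-h[0],h[1])), (P-c0)@e
E
python3 - <<'E'
from h import *
w=snap('wrist'); g=cv2.cvtColor(w['frame'],cv2.COLOR_BGR2GRAY)
for v in(185,210,235,260,280):
    r=g[v-2:v+3,200:310].mean(0); print(v,r[:62:1].astype(int).tolist())
    d=np.diff(r)
for u,v in((212,230),(217,230),(249,230),(253,230),(208,230),(304,230),(207,140),(302,140)): print(u,v,cyl(w,u,v))
print(cyl(w,233,167,14),cyl(w,238,297,14))
E
```

```text
185 [199, 199, 199, 199, 199, 197, 180, 137, 104, 110, 124, 134, 135, 127, 111, 99, 93, 83, 68, 62, 60, 62, 61, 62, 63, 63, 63, 63, 62, 62, 62, 62, 62, 62, 62, 62, 62, 62, 63, 63, 63, 62, 61, 62, 61, 60, 66, 83, 105, 126, 138, 143, 143, 143, 144, 144, 143, 140, 138, 137, 135, 133]
210 [198, 198, 198, 198, 198, 198, 199, 196, 179, 140, 108, 110, 124, 133, 134, 125, 109, 99, 92, 81, 67, 62, 61, 61, 61, 63, 63, 63, 63, 62, 62, 62, 62, 62, 62, 62, 61, 62, 62, 62, 63, 63, 62, 62, 62, 62, 61, 62, 76, 100, 120, 135, 141, 141, 141, 142, 142, 141, 138, 136, 135, 135]
235 [198, 199, 198, 198, 198, 198, 198, 200, 201, 198, 180, 143, 110, 110, 124, 133, 134, 123, 108, 99, 92, 79, 67, 61, 61, 62, 63, 63, 63, 62, 62, 62, 62, 62, 62, 62, 62, 62, 62, 62, 62, 63, 62, 62, 61, 62, 62, 61, 62, 69, 89, 111, 131, 138, 138, 138, 140, 140, 139, 137, 135, 135]
260 [207, 207, 208, 208, 209, 209, 210, 210, 210, 209, 209, 206, 189, 154, 116, 110, 124, 133, 133, 124, 110, 100, 93, 79, 67, 62, 62, 62, 62, 63, 63, 62, 61, 62, 62, 63, 62, 62, 62, 61, 62, 62, 62, 63, 62, 62, 62, 61, 62, 62, 66, 82, 105, 123, 133, 13
[... 318 characters left out ...]
30 (np.float64(73.39490755069988), np.float64(26.580591141108368))
217 230 (np.float64(51.20876855466525), np.float64(24.805589965299472))
249 230 (np.float64(3.4997468815637935), np.float64(22.805702812209784))
253 230 (np.float64(-0.8882673761282466), np.float64(22.792335951574238))
208 230 (np.float64(72.81452575336736), np.float64(26.40489888700135))
304 230 (np.float64(-71.8262241505705), np.float64(26.370129840202722))
207 140 (np.float64(63.87430472667962), np.float64(-8.392870512818321))
302 140 (np.float64(-68.49435572806273), np.float64(-8.19408394966307))
(np.float64(30.858384062207527), np.float64(1.0723027731289567)) (np.float64(38.59851259989711), np.float64(53.18175010795447))
```

The keyway angle is about +28°, so I need roughly 9 mm more pad travel. The pad is near its tip, so I'll back off, lower, re-press and lift.

Request:
{"method": "arm_command", "body": {
  "series": [
    {"linear": [0, -0.01, 0], "turn": 0},
    {"linear": [0, 0, 0.025], "turn": 0},
    {"linear": [0, 0, 0], "turn": 0},
    {"linear": [0, 0.007, 0], "turn": 0},
    {"linear": [0, 0.003, 0], "turn": 0},
    {"linear": [0, 0, 0], "turn": 0},
    {"linear": [0, 0, -0.0035], "turn": 0},
    {"linear": [0, 0, -0.0035], "turn": 0},
    {"linear": [0, 0, -0.0023], "turn": 0},
    {"linear": [0, 0, 0], "turn": 0}
  ]
}}

```text
t: 7.6
ee_pos: [535.8, -195.2, 112.3]
orientation: [-1.032, -2.963, 0.008]
ft_force: [-12.7, -21.1, -3.3]
width: 87.7
grasp_force: 12.1
```

```bash
python3 - <<'E'
from h import *
w=snap('wrist','w4.png'); togo([0,0,0]); g=cv2.cvtColor(w['frame'],cv2.COLOR_BGR2GRAY)
for v in(200,240,280):
    r=g[v-2:v+3,190:320].mean(0); print(v,190,r.astype(int).tolist())
    k=np.where(r<75)[0]+190; k=k[np.abs(k-np.median(k))<30]; print(k.min(),k.max(),cyl(w,k.min()-.5,v,15.9),cyl(w,k.max()+.5,v,15.9),cyl(w,k.min()-.5,v),cyl(w,k.max()+.5,v))
E
```

```text
TCP [ 535.8 -195.2  112.3] yaw 141.59 linear mm [ 540.9 -179.2  114.8] turn None q6 -1.26
200 190 [201, 201, 202, 202, 189, 147, 107, 104, 108, 111, 115, 119, 119, 118, 119, 120, 123, 125, 125, 127, 129, 131, 131, 130, 130, 128, 126, 126, 126, 123, 106, 83, 71, 71, 71, 70, 70, 70, 69, 70, 71, 71, 73, 73, 72, 72, 71, 71, 70, 72, 72, 72, 71, 71, 71, 70, 71, 71, 70, 70, 72, 71, 72, 72, 71, 72, 71, 72, 71, 71, 71, 71, 71, 70, 70, 69, 71, 86, 113, 127, 129, 128, 127, 126, 127, 125, 125, 124, 124, 122, 120, 120, 118, 117, 116, 115, 114, 114, 114, 115, 114, 112, 108, 106, 106, 106, 104, 98, 95, 93, 88, 92, 121, 149, 155, 155, 154, 153, 153, 153, 153, 153, 152, 152, 151, 150, 149, 148, 146, 145]
222 266 (np.float64(29.35002055111614), np.float64(9.65129095732808)) (np.float64(-26.19586583907087), np.float64(9.56502337958775)) (np.float64(20.825076653385924), np.float64(8.889109176422037)) (np.float64(-23.20126567494381), np.float64(8.940441607342722))
240 190 [199, 199, 200, 200, 201, 201, 201, 198, 179, 137, 106, 106, 109, 113, 117, 119, 119, 119, 120, 123, 125, 126, 127, 129, 130, 131, 131
[... 909 characters left out ...]
28, 124, 107, 82, 70, 68, 68, 69, 68, 68, 68, 68, 69, 69, 68, 68, 68, 69, 68, 68, 69, 69, 69, 68, 68, 69, 68, 69, 70, 79, 89, 97, 101, 101, 99, 95, 92, 90, 93, 99, 102, 104, 102, 99, 93, 91, 113, 154, 177, 181, 178, 172, 169, 169, 167, 167, 166, 163, 160, 159, 156, 154, 152, 148, 143, 145, 148, 148, 144, 135, 124, 116, 111, 106, 101, 96, 93, 87, 89, 113, 138, 146, 145, 146, 147, 148, 150, 151, 152, 153, 154, 155, 155, 155, 155, 155]
228 252 (np.float64(29.172253030910714), np.float64(37.84428930270331)) (np.float64(-4.993148820636969), np.float64(36.941607640733636)) (np.float64(20.697902732526398), np.float64(36.18840673704412)) (np.float64(-5.97750956793001), np.float64(35.64223021005835))
```

The floor edges sit at +29° and about -26° (part-occluded), so the keyway is within about 1° of up. I'll release, rise and re-measure from the centre.

Request:
{"method": "arm_command", "body": {
  "series": [
    {"linear": [0, -0.014, 0], "turn": 0},
    {"linear": [0, -0.015, 0], "turn": 0},
    {"linear": [0, 0, -0.025], "turn": 0},
    {"linear": [0, 0, -0.03], "turn": 0},
    {"linear": [0, 0, -0.03], "turn": 0},
    {"linear": [0, 0, -0.01], "turn": 0},
    {"linear": [0, 0, 0], "turn": 0},
    {"linear": [0, 0, 0], "turn": 0}
  ]
}}

```text
t: 8.45
ee_pos: [520.1, -215.3, 206.8]
orientation: [-1.036, -2.965, -0.0]
ft_force: [-0.3, -0.3, 0.6]
width: 88.2
grasp_force: 0.0
```

```bash
python3 - <<'E'
from h import *
w=snap('wrist','w5.png'); p,M,o=tool(); g=cv2.cvtColor(w['frame'],cv2.COLOR_BGR2GRAY).astype(float)
c0,e,n=axis(); print('TCP n',(p-c0)@n, p.round(1))
for x in (12,25,40,55):   # dist from c0 along e
    o=c0+e*x; s=np.arange(-26,26.1,.25); r=[cv2.getRectSubPix(np.float32(g),(3,3),tuple(map(float,proj(w,o+n*k+[0,0,17]))))[1,1] for k in s]
    d=np.diff(r); i=np.argsort(d); print(x,'falls',s[np.sort(i[:6])],'rises',s[np.sort(i[-8:])])
m=np.zeros(g.shape,np.uint8); 
u=proj(w,c0+e*25+[0,0,14]).astype(int); t=int(np.median(g[u[1]-4:u[1]+5,u[0]-4:u[0]+5])); print('floor',u,t)
m[:330,250:370]=(np.abs(g[:330,250:370]-t)<14)*255
n_,lab,st,ce=cv2.connectedComponentsWithStats(m); L=lab[u[1],u[0]]; print(st[L],ce[L])
q=cv2.boxPoints(cv2.minAreaRect(np.argwhere(lab==L)[:,::-1].astype(np.float32)));
W=np.array([onz(w,*a,134) for a in q]); print(W.round(1),W.mean(0).round(1),'n',(W.mean(0)-c0)@n)
E
```

```text
TCP n -1.0087311501304066 [ 519.9 -215.1  206.3]
12 falls [-20.75 -19.    -7.5   -7.25  -7.    -6.75] rises [ 7.    7.25  7.5   7.75 16.25 16.5  16.75 17.  ]
25 falls [-18.75  -7.75  -7.5   -7.25  -7.    -6.75] rises [-17.75 -17.5    7.     7.25   7.5    7.75   8.    16.75]
40 falls [-18.5   -7.75  -7.5   -7.25  -7.    -6.75] rises [-15.75 -15.5    7.25   7.5    7.75   8.    16.5   16.75]
55 falls [-18.75  15.    15.25  15.5   15.75  16.  ] rises [-18.   -17.75 -17.5  -16.75 -16.5  -16.25 -12.   -11.75]
floor [321 194] 101
[ 308  150   29   74 1436] [321.87534819 192.14206128]
[[ 463.5 -178.6  134. ]
 [ 473.2 -166.4  134. ]
 [ 506.2 -192.1  134. ]
 [ 496.  -204.9  134. ]] [ 484.7 -185.5  134. ] n 0.22403437932058318
```

View pics/w5.png

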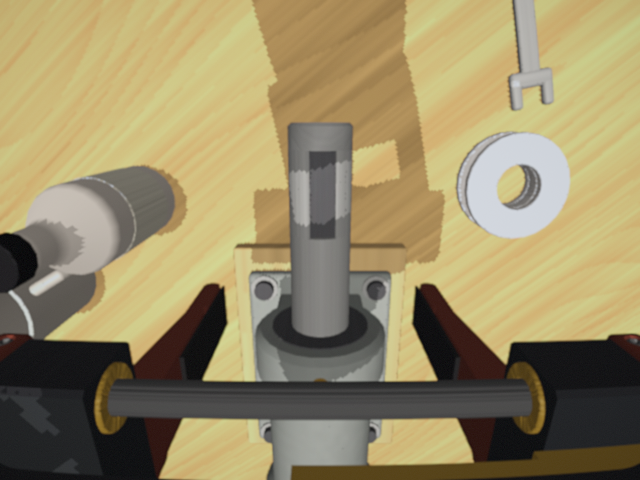

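Floor edges are symmetric at ±7.3 mm, but the silhouette's middle looks about 1 mm off, hinting at θ≈-3°. I'll check precisely before leaving.

```bash
python3 - <<'E'
from h import *
w=snap('wrist'); f=w['frame'].astype(float); g=f.mean(2); sat=f.max(2)-f.min(2)
for v in(135,142,160,175,205,215,225,232,250,270,290,300):
    r=g[v-1:v+2,280:362].mean(0); s=sat[v-1:v+2,280:362].mean(0)
    k=np.where(s<25)[0]+280; fl=np.where((r[25:60]<r[32:52].min()+12))[0]+305
    print(v,'sat-edges',k.min(),k.max(),(k.min()+k.max())/2,'floor',fl.min(),fl.max(),(fl.min()+fl.max())/2)
for v in (142,200,225): print(proj(w,axis()[0]), s.astype(int).tolist() if v==142 else '')
c0,e,n=axis(); print([ (c-c0)@n for c in [ray(w,320,240)[0]]])
E
```

```text
135 sat-edges 289 351 320.0 floor 305 339 322.0
142 sat-edges 289 351 320.0 floor 305 339 322.0
160 sat-edges 289 351 320.0 floor 310 335 322.5
175 sat-edges 289 351 320.0 floor 310 334 322.0
205 sat-edges 290 350 320.0 floor 311 334 322.5
215 sat-edges 290 350 320.0 floor 310 334 322.0
225 sat-edges 290 349 319.5 floor 311 334 322.5
232 sat-edges 291 349 320.0 floor 311 334 322.5
250 sat-edges 291 349 320.0 floor 305 339 322.0
270 sat-edges 291 349 320.0 floor 305 339 322.0
290 sat-edges 280 361 320.5 floor 305 339 322.0
300 sat-edges 280 361 320.5 floor 305 339 322.0
[321.74892633 148.75696224] [3, 3, 2, 2, 2, 3, 3, 2, 3, 2, 2, 2, 2, 2, 3, 3, 2, 3, 4, 3, 4, 5, 3, 4, 4, 3, 4, 5, 4, 4, 4, 4, 3, 4, 3, 4, 4, 5, 5, 5, 4, 5, 4, 3, 4, 4, 4, 4, 4, 5, 4, 4, 4, 4, 4, 4, 3, 4, 4, 4, 4, 3, 3, 3, 3, 4, 3, 2, 2, 2, 2, 3, 3, 2, 2, 3, 3, 2, 2, 3, 3, 4]
[321.74892633 148.75696224] 
[321.74892633 148.75696224] 
[np.float64(-1.3763497209083124)]
```

The floor middle is at 322.4 px against the shaft middle at 320.0 px, so the keyway is over-turned by about 5°. I'll re-press the same way and roll back 1.6 mm.

Request:
{"method": "arm_command", "body": {
  "series": [
    {"linear": [0, 0, 0.035], "turn": 0},
    {"linear": [0, 0.01, 0.035], "turn": 0},
    {"linear": [0, 0.01, 0.025], "turn": 0},
    {"linear": [0, 0.003, 0], "turn": 0},
    {"linear": [0, 0.003, 0], "turn": 0},
    {"linear": [0, 0.003, 0], "turn": 0},
    {"linear": [0, 0, 0.0008], "turn": 0},
    {"linear": [0, 0, 0.0008], "turn": 0},
    {"linear": [0, 0, 0], "turn": 0}
  ]
}}

```text
t: 9.45
ee_pos: [535.5, -195.1, 111.7]
orientation: [-1.034, -2.962, 0.006]
ft_force: [-14.3, -13.6, 2.8]
width: 88.0
grasp_force: 9.4
```

Request:
{"method": "arm_command", "body": {
  "series": [
    {"linear": [0, -0.014, 0], "turn": 0},
    {"linear": [0, -0.015, 0], "turn": 0},
    {"linear": [0, 0, -0.025], "turn": 0},
    {"linear": [0, 0, -0.03], "turn": 0},
    {"linear": [0, 0, -0.03], "turn": 0},
    {"linear": [0, 0, -0.01], "turn": 0},
    {"linear": [0, 0, 0], "turn": 0},
    {"linear": [0, 0, 0], "turn": 0}
  ]
}}

```text
t: 10.25
ee_pos: [520.1, -215.5, 205.3]
orientation: [-1.036, -2.965, -0.0]
ft_force: [-0.5, 0.1, 0.0]
width: 87.2
grasp_force: 0.0
```

```bash
cat > look.py <<'E'
from h import *
w=snap('wrist','w6.png'); f=w['frame'].astype(float); g=f.mean(2); sat=f.max(2)-f.min(2); p,M,o=tool()
for v in(142,160,175,205,215,225,232,250,270):
    r=g[v-1:v+2,280:362].mean(0); s=sat[v-1:v+2,280:362].mean(0)
    k=np.where(s<25)[0]+280; fl=np.where((r[25:60]<r[32:52].min()+12))[0]+305
    print(v,k.min(),k.max(),'floor',fl.min(),fl.max())
print(p, w['cx'],proj(w,p+[0,0,-60]))
b=snap('scene')
E
python3 look.py
```

```text
142 289 351 floor 305 339
160 289 351 floor 312 336
175 289 351 floor 312 336
205 290 350 floor 312 336
215 290 350 floor 312 336
225 290 350 floor 312 336
232 291 350 floor 313 335
250 291 349 floor 305 339
270 292 349 floor 305 339
[ 519.77814663 -215.32221331  204.68217863] 319.4039294206718 [319.89056752 270.65678991]
```

The keyway moved the wrong way, to about -9°: the small down-stroke was absorbed by compliance. I'll settle first, press, roll down further and measure while still pressed.

Request:
{"method": "arm_command", "body": {
  "series": [
    {"linear": [0, 0, 0.035], "turn": 0},
    {"linear": [0, 0.01, 0.035], "turn": 0},
    {"linear": [0, 0.01, 0.015], "turn": 0},
    {"linear": [0, 0, 0], "turn": 0},
    {"linear": [0, 0, 0], "turn": 0},
    {"linear": [0, 0.003, 0], "turn": 0},
    {"linear": [0, 0.003, 0], "turn": 0},
    {"linear": [0, 0.003, 0], "turn": 0},
    {"linear": [0, 0, 0], "turn": 0}
  ]
}}

```text
t: 11.25
ee_pos: [536.9, -196.1, 121.9]
orientation: [-1.033, -2.966, 0.009]
ft_force: [-11.4, -18.7, 2.8]
width: 87.9
grasp_force: 10.7
```

```bash
cat > ang.py <<'E'
from h import *
w=snap('wrist'); f=w['frame'].astype(float); g=f.mean(2); sat=f.max(2)-f.min(2); p,M,o=tool(); c0,e,n=axis()
C=ray(w,320,240)[0]
out=[]
for x in(8,16,24,32):
    s=np.arange(-30,30,.25)
    smp=lambda I,z:np.array([cv2.getRectSubPix(np.float32(I),(1,1),tuple(map(float,proj(w,c0+e*x+n*k+[0,0,z]))))[0,0] for k in s])
    S=s[(smp(sat,0)<25)&(abs(s)<25)]; fl=smp(g,14); i=np.abs(s)<12; lo=np.percentile(fl[i],15); F=s[i][fl[i]<lo+12]
    a=(S.min()+S.max())/2; out.append((S.min(),S.max(),F.min(),F.max(),np.degrees(np.arctan2(-((F.min()+F.max())/2-a),14))))
print(np.round(out,1), 'cam n',(C-c0)@n,'TCP',p.round(1),o['ft_force'].round(1))
E
python3 ang.py
```

```text
[[-20.8  17.2  -6.8   7.8  -9.1]
 [-20.8  17.2  -6.8   7.8  -9.1]
 [-20.8  17.5  -6.8   7.8  -8.6]
 [-20.8  17.5  -6.8   1.8   3.6]] cam n 24.769119398785616 TCP [ 537.  -196.1  122. ] [-10.2 -18.4   1.8]
```

Request:
{"method": "arm_command", "body": {
  "series": [
    {"linear": [0, 0, 0.001], "turn": 0},
    {"linear": [0, 0, 0.001], "turn": 0},
    {"linear": [0, 0, 0.001], "turn": 0},
    {"linear": [0, 0, 0.001], "turn": 0},
    {"linear": [0, 0, 0], "turn": 0}
  ]
}}

```text
t: 11.8
ee_pos: [537.0, -196.2, 118.4]
orientation: [-1.034, -2.966, 0.008]
ft_force: [-11.3, -17.3, 6.8]
width: 87.6
grasp_force: 10.5
```

```bash
python3 ang.py
```

```text
[[-21.   17.2  -9.8   4.5   3.1]
 [-20.8  17.5  -9.8   4.5   4.1]
 [-20.8  17.5  -9.5   4.5   3.6]
 [-20.8  17.5  -9.5   4.5   3.6]] cam n 24.713665790924857 TCP [ 537.  -196.2  118.4] [-11.7 -17.1   5.3]
```

θ≈+3° while pressed. Earlier releases shifted it a few degrees negative, so I'll release, look from the centre and see.

Request:
{"method": "arm_command", "body": {
  "series": [
    {"linear": [0, -0.014, 0], "turn": 0},
    {"linear": [0, -0.015, 0], "turn": 0},
    {"linear": [0, 0, -0.025], "turn": 0},
    {"linear": [0, 0, -0.03], "turn": 0},
    {"linear": [0, 0, -0.03], "turn": 0},
    {"linear": [0, 0, 0], "turn": 0},
    {"linear": [0, 0, 0], "turn": 0}
  ]
}}

```text
t: 12.55
ee_pos: [520.6, -215.9, 202.7]
orientation: [1.036, 2.964, 0.0]
ft_force: [-0.6, 0.5, -0.3]
width: 87.6
grasp_force: 0.0
```

```bash
python3 look.py; python3 ang.py
```

```text
142 288 352 floor 305 339
160 288 351 floor 306 331
175 289 351 floor 306 331
205 290 350 floor 306 331
215 290 350 floor 306 330
225 290 350 floor 308 330
232 290 350 floor 307 330
250 291 349 floor 305 339
270 291 349 floor 305 339
[ 520.06269517 -215.54626457  201.64263678] 319.4039294206718 [319.65960575 269.6083849 ]
[[-19.5  17.2  -9.    5.    3.6]
 [-19.8  17.5  -9.    4.8   4.1]
 [-19.8  17.8  -9.    5.    4.1]
 [-19.5  17.5  -9.    5.    4.1]] cam n -1.5958210785835927 TCP [ 519.7 -215.3  200.8] [ 0.2 -0.  -0.5]
```

Centred view: θ≈+3.5°, with no change on release. I'll do one small final correction upward.

Request:
{"method": "arm_command", "body": {
  "series": [
    {"linear": [0, 0, 0.035], "turn": 0},
    {"linear": [0, 0.01, 0.035], "turn": 0},
    {"linear": [0, 0.01, 0.015], "turn": 0},
    {"linear": [0, 0, 0], "turn": 0},
    {"linear": [0, 0.003, 0], "turn": 0},
    {"linear": [0, 0.003, 0], "turn": 0},
    {"linear": [0, 0.003, 0], "turn": 0},
    {"linear": [0, 0, 0], "turn": 0},
    {"linear": [0, 0, -0.001], "turn": 0},
    {"linear": [0, 0, -0.0005], "turn": 0}
  ]
}}

```text
t: 13.7
ee_pos: [536.8, -196.0, 118.9]
orientation: [-1.034, -2.966, 0.008]
ft_force: [-8.0, -18.8, -7.6]
width: 88.1
grasp_force: 10.0
```

```bash
python3 ang.py
```

```text
[[-20.8  17.5  -8.8   5.8  -0.5]
 [-20.8  17.5  -8.8   5.8  -0.5]
 [-20.8  17.5  -8.8   5.8  -0.5]
 [-20.8  17.5  -8.8   1.2   8.6]] cam n 24.689050537329972 TCP [ 536.8 -196.   118.9] [ -9.6 -19.2  -6.4]
```

Request:
{"method": "arm_command", "body": {
  "series": [
    {"linear": [0, -0.014, 0], "turn": 0},
    {"linear": [0, -0.015, 0], "turn": 0},
    {"linear": [0, 0, -0.025], "turn": 0},
    {"linear": [0, 0, -0.03], "turn": 0},
    {"linear": [0, 0, -0.03], "turn": 0},
    {"linear": [0, 0, 0], "turn": 0},
    {"linear": [0, 0, 0], "turn": 0}
  ]
}}

```text
t: 14.45
ee_pos: [520.8, -216.0, 204.6]
orientation: [1.036, 2.963, -0.0]
ft_force: [0.0, -0.4, -0.8]
width: 88.0
grasp_force: 0.0
```

```bash
python3 look.py; python3 ang.py; python3 - <<'E'
from h import *
w=snap('wrist'); g=w['frame'].astype(float).mean(2); c0,e,n=axis()
s=np.arange(-30,70,.5); q=[proj(w,c0+e*k-n+[0,0,14]) for k in s]
r=np.array([g[int(round(b)),int(round(a))-5:int(round(a))+6].mean() for a,b in q]); d=np.diff(r)
for i in np.where(abs(d)>5)[0]: print(s[i],d[i].round(0),end='; ')
print(); togo([431,263,230],96)
E
```

```text
142 288 351 floor 305 339
160 289 351 floor 308 333
175 289 351 floor 308 332
205 290 350 floor 308 332
215 290 350 floor 309 332
225 290 350 floor 309 332
232 290 349 floor 309 332
250 291 349 floor 305 339
270 290 349 floor 305 339
[ 520.20903933 -215.62693245  203.50577936] 319.4039294206718 [319.65027191 269.42624587]
[[-19.5  17.5  -7.8   6.   -0.5]
 [-19.5  17.2  -8.    6.   -0.5]
 [-19.5  17.8  -8.    6.5  -0.5]
 [-19.5  17.5  -7.8   6.2  -1. ]] cam n -1.5969657489398652 TCP [ 519.8 -215.3  202.5] [ 0.3 -0.1 -0.2]
-13.5 5.0; -13.0 6.0; -0.5 -9.0; 0.0 -25.0; 0.5 -23.0; 10.0 6.0; 10.5 9.0; 11.0 8.0; 11.5 6.0; 41.0 -7.0; 42.0 -12.0; 42.5 -9.0; 51.0 14.0; 51.5 25.0; 52.0 18.0; 
TCP [ 519.8 -215.3  202.3] yaw 141.48 linear mm [367.4 318.9 -27.1] turn 0.7937 q6 -1.31
```

The keyway is up (θ≈-0.5°), with its centre at about (487.9,-189.4). Next, the key.

Request:
{"method": "arm_command", "body": {
  "series": [
    {"linear": [0, 0, -0.04], "turn": 0},
    {"linear": [0.035, 0.03, 0], "turn": 0},
    {"linear": [0.035, 0.03, 0], "turn": 0},
    {"linear": [0.035, 0.03, 0], "turn": 0},
    {"linear": [0.035, 0.03, 0], "turn": 0},
    {"linear": [0.035, 0.03, 0], "turn": 0},
    {"linear": [0.035, 0.03, 0], "turn": 0},
    {"linear": [0.035, 0.03, 0], "turn": 0},
    {"linear": [0.035, 0.03, 0], "turn": 0},
    {"linear": [0.035, 0.03, 0], "turn": 0}
  ]
}}

```text
t: 15.65
ee_pos: [441.2, 193.5, 242.6]
orientation: [-1.036, -2.965, 0.001]
ft_force: [1.1, -0.3, 1.1]
width: 88.0
grasp_force: 0.0
```

Request:
{"method": "arm_command", "body": {
  "series": [
    {"linear": [0.035, 0.03, 0], "turn": 0},
    {"linear": [0.017, 0.019, 0], "turn": 0},
    {"linear": [0, 0, 0], "turn": 0.1323},
    {"linear": [0, 0, 0], "turn": 0.1323},
    {"linear": [0, 0, 0], "turn": 0.1323},
    {"linear": [0, 0, 0.02], "turn": 0.1323},
    {"linear": [0, 0, 0.02], "turn": 0.1323},
    {"linear": [0, 0, 0.02], "turn": 0.1323},
    {"linear": [0, 0, 0], "turn": 0},
    {"linear": [0, 0, 0], "turn": 0}
  ]
}}

```text
t: 16.65
ee_pos: [431.8, 262.4, 182.9]
orientation: [-2.098, -2.338, 0.003]
ft_force: [0.1, 0.9, -0.3]
width: 87.9
grasp_force: 0.0
```

```bash
cat > key.py <<'E'
from h import *
w=snap('wrist','k.png'); g=w['frame'].astype(float).mean(2); p,M,o=tool()
u=proj(w,[431,263,11]); print('exp px',u)
x,y=u.astype(int); m=np.zeros(g.shape,np.uint8); x0,x1,y0,y1=max(x-90,0),x+90,max(y-90,0),y+90
m[y0:y1,x0:x1]=(g[y0:y1,x0:x1]>95)*255
for c in cv2.findContours(m,0,1)[0]:
    if cv2.contourArea(c)<150: continue
    q=cv2.boxPoints(cv2.minAreaRect(c)); W=np.array([onz(w,*a,11)[:2] for a in q]); l=[np.linalg.norm(W[i+1]-W[i]) for i in(0,1)]; i=int(np.argmax(l))
    a=np.degrees(np.arctan2(*(W[i+1]-W[i])[::-1]))%180; c=W.mean(0); print(q.mean(0),c.round(1),np.round(l,1),'ang',a.round(1)); 
    if 38<max(l)<50: togo([*c,20],a)
E
python3 key.py
```

```text
exp px [318.92747577 221.55261333]
[365.5 276. ] [477.7 217.5] [72.9 36.7] ang 6.1
[324.54645 231.87598] [437.1 253.7] [29.2 60.5] ang 118.3
[389.85864 205.29723] [488.8 283.2] [36.8  8.9] ang 79.8
[299.5 150. ] [409.  320.4] [61.4 30.1] ang 6.0
[317.5 220.5] [430.2 258.4] [143.1 158.9] ang 100.0
```

View pics/k.png

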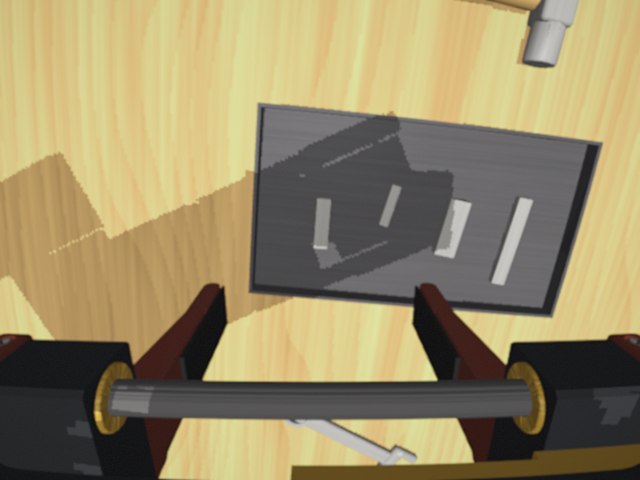

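The key is at (322,223), rows 198-249, in shadow. The slim key at (391,205) is close, so I'll narrow the jaws before descending. I'll measure with a component threshold.

```bash
cat > key.py <<'E'
from h import *
w=snap('wrist'); g=w['frame'].astype(float).mean(2)
u=proj(w,[431,264,11]).astype(int); k=g[u[1]-2:u[1]+3,u[0]-2:u[0]+3].mean(); b=np.percentile(g[u[1]-25:u[1]+25,u[0]-30:u[0]+30],20); t=(k+b)/2
m=(g>t).astype(np.uint8); lab=cv2.connectedComponents(cv2.morphologyEx(m,cv2.MORPH_OPEN,np.ones((3,3),np.uint8)))[1]
L=lab[u[1],u[0]]; pts=np.argwhere(lab==L)[:,::-1].astype(np.float32); print(u,k,b,L,len(pts))
q=cv2.boxPoints(cv2.minAreaRect(pts)); W=np.array([onz(w,*a,11)[:2] for a in q]); l=[np.linalg.norm(W[i+1]-W[i]) for i in(0,1)]; i=int(np.argmax(l))
a=np.degrees(np.arctan2(*(W[i+1]-W[i])[::-1]))%180; print(q.round(),np.round(l,1),'ang',a,W.mean(0)); togo([*W.mean(0),20],a)
E
python3 key.py
```

```text
[318 220] 144.78666666666666 74.33333333333333 10 1042
[[304. 200.]
 [328. 196.]
 [339. 264.]
 [315. 267.]] [20.3 60.9] ang 105.3857998506474 [435.33175063 253.68862017]
TCP [432.5 262.9 184. ] yaw 96.15 linear mm [ -9.5   1.7 164. ] turn -0.1612 q6 0.42
```

```bash
python3 - <<'E'
from h import *
w=snap('wrist'); g=w['frame'].astype(float).mean(2)
for v in(205,215,225,235,243): print(v,g[v,308:340].astype(int).tolist())
print(g[190:262,322].astype(int).tolist())
def mid(v):
    r=g[v-1:v+2,308:340].mean(0); k=np.where(r>110)[0]+308; k=k[np.abs(k-322)<11]; return k.min()-.5,k.max()+.5
P=[]
for v in(205,215,225,235):
    a,b=mid(v); A,B=onz(w,a,v,11),onz(w,b,v,11); P.append((A+B)/2); print(a,b,P[-1].round(1),np.linalg.norm(A-B).round(1))
d=P[0]-P[-1]; print('ang',np.degrees(np.arctan2(d[1],d[0])))
for v in(198,249): print(onz(w,322,v,11).round(1))
E
```

```text
205 [73, 75, 74, 74, 73, 75, 95, 127, 143, 148, 147, 145, 145, 144, 143, 143, 143, 144, 145, 144, 131, 100, 76, 74, 75, 75, 75, 76, 75, 75, 73, 76]
215 [75, 74, 76, 73, 73, 83, 112, 138, 147, 147, 145, 144, 144, 142, 142, 142, 143, 144, 142, 134, 106, 80, 73, 73, 73, 72, 71, 73, 73, 72, 73, 73]
225 [76, 76, 77, 75, 76, 100, 132, 144, 145, 144, 143, 143, 141, 141, 142, 143, 143, 142, 136, 115, 87, 76, 77, 76, 77, 75, 76, 76, 75, 76, 76, 76]
235 [74, 73, 72, 77, 100, 130, 143, 144, 144, 143, 141, 140, 139, 141, 141, 142, 141, 139, 126, 96, 74, 73, 74, 75, 75, 75, 74, 75, 75, 75, 75, 75]
243 [77, 86, 99, 103, 113, 134, 144, 144, 142, 141, 140, 139, 139, 141, 143, 146, 151, 149, 125, 110, 111, 112, 108, 99, 88, 78, 74, 72, 74, 74, 74, 74]
[77, 77, 77, 76, 75, 74, 76, 78, 94, 120, 139, 144, 144, 143, 144, 143, 144, 143, 142, 143, 142, 142, 142, 141, 143, 142, 141, 142, 141, 141, 142, 141, 142, 141, 141, 142, 142, 141, 141, 142, 142, 142, 141, 142, 142, 141, 141, 142, 141, 142, 141, 141, 141, 143, 151, 163, 174, 183, 173, 142, 116, 109, 110, 110, 110, 112, 111, 111, 110, 111, 112, 112]
314.5 328.5 [432.8 277.9  11. ] 11.8
313.5 327.5 [432.9 269.2  11. ] 11.9
313.5 327.5 [433.9 260.5  11. ] 12.0
312.5 326.5 [434.  251.6  11. ] 12.1
ang 92.43018106628047
[432.6 283.9  11. ]
[437.5 239.1  11. ]
```

Key centre is about (433.7,262) at angle 93°, and it measures 12 x 44 as it should. I'll narrow the jaws, descend so the tips are 4 mm above the tray floor (gripping only the key's upper half), then close.

Request:
{"method": "arm_command", "body": {
  "series": [
    {"linear": [-0.001, 0.0012, 0], "turn": 0.055},
    {"linear": [0, 0, 0.03], "turn": 0},
    {"linear": [0, 0, 0.03], "turn": 0},
    {"linear": [0, 0, 0.03], "turn": 0},
    {"linear": [0, 0, 0.03], "turn": 0},
    {"linear": [0, 0, 0], "turn": 0},
    {"linear": [0, 0, 0], "turn": 0}
  ],
  "jaw": -0.3
}}

```text
t: 17.5
ee_pos: [433.7, 261.9, 64.0]
orientation: [-2.165, -2.277, 0.0]
ft_force: [-0.1, -0.9, 0.2]
width: 35.1
grasp_force: 0.0
```

```bash
python3 - <<'E'
from h import *
w=snap('wrist','k2.png'); togo([433.7,262,26],93); print(ctrl.get_obs()['width'],proj(w,[433.7,262,11]))
cv2.imwrite('pics/k2c.png',cv2.resize(w['frame'][150:450,150:500],None,fx=1.7,fy=1.7))
E
```

```text
TCP [434.2 262.2  64.7] yaw 92.88 linear mm [-0.2 -0.6 38.7] turn -0.0021 q6 0.47
32.49215021027221 [319.59951324 275.97988416]
```

View pics/k2c.png

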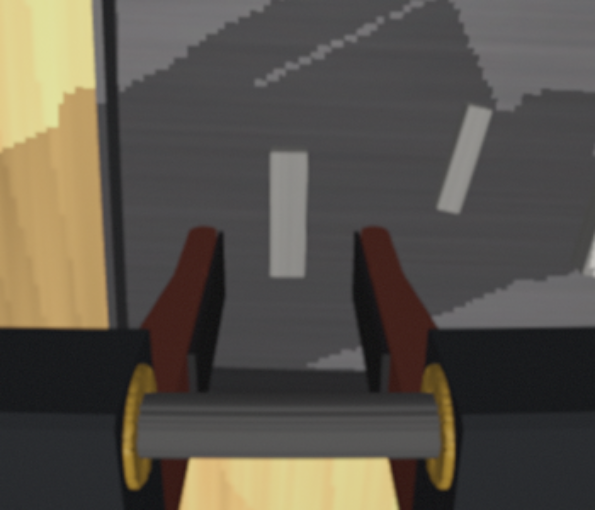

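The key at crop (288,215) is centred and parallel between the fingers, matching the prediction. I'll descend and close.

Request:
{"method": "arm_command", "body": {
  "series": [
    {"linear": [0, 0, 0.02], "turn": 0},
    {"linear": [0, 0, 0.0185], "turn": 0},
    {"linear": [0, 0, 0], "turn": 0},
    {"linear": [0, 0, 0], "turn": 0}
  ]
}}

```text
t: 17.95
ee_pos: [434.2, 262.2, 26.3]
orientation: [2.165, 2.276, 0.003]
ft_force: [0.6, 0.2, 0.7]
width: 30.8
grasp_force: 0.0
```

Request:
{"method": "arm_command", "body": {
  "series": [
    {"linear": [0, 0, 0], "turn": 0},
    {"linear": [0, 0, 0], "turn": 0},
    {"linear": [0, 0, 0], "turn": 0},
    {"linear": [0, 0, 0], "turn": 0},
    {"linear": [0, 0, 0], "turn": 0}
  ],
  "jaw": -1
}}

```text
t: 18.45
ee_pos: [433.9, 262.1, 25.7]
orientation: [2.165, 2.276, 0.002]
ft_force: [-0.7, -0.3, 6.7]
width: 12.3
grasp_force: 30.0
```

Gripped (width 12.3, 30 N). I'll lift, turn to the arbor's yaw and carry.

Request:
{"method": "arm_command", "body": {
  "series": [
    {"linear": [0, 0, -0.02], "turn": 0},
    {"linear": [0, 0, -0.04], "turn": 0},
    {"linear": [0, 0, -0.045], "turn": 0},
    {"linear": [0, 0, -0.045], "turn": 0},
    {"linear": [0, 0, -0.04], "turn": -0.1408},
    {"linear": [0, 0, 0], "turn": -0.1408},
    {"linear": [0, 0, 0], "turn": -0.1408},
    {"linear": [0, 0, 0], "turn": -0.1408},
    {"linear": [0, 0, 0], "turn": -0.1408},
    {"linear": [0, 0, 0], "turn": -0.1408}
  ]
}}

```text
t: 19.45
ee_pos: [433.2, 261.6, 215.0]
orientation: [-1.034, -2.967, 0.0]
ft_force: [-0.0, -0.1, -0.4]
width: 11.5
grasp_force: 30.0
```

Request:
{"method": "arm_command", "body": {
  "series": [
    {"linear": [-0.0324, -0.0319, 0], "turn": 0},
    {"linear": [-0.0324, -0.0319, 0], "turn": 0},
    {"linear": [-0.0324, -0.0319, 0], "turn": 0},
    {"linear": [-0.0324, -0.0319, 0], "turn": 0},
    {"linear": [-0.0324, -0.0319, 0], "turn": 0},
    {"linear": [-0.0324, -0.0319, 0], "turn": 0},
    {"linear": [-0.0324, -0.0319, 0], "turn": 0},
    {"linear": [-0.0324, -0.0319, 0], "turn": 0},
    {"linear": [-0.0324, -0.0319, 0], "turn": 0},
    {"linear": [-0.0324, -0.0319, 0], "turn": 0}
  ]
}}

```text
t: 20.45
ee_pos: [486.2, -191.7, 215.1]
orientation: [1.043, 2.963, 0.0]
ft_force: [0.4, -1.0, -0.1]
width: 11.3
grasp_force: 30.0
```

Request:
{"method": "arm_command", "body": {
  "series": [
    {"linear": [0, 0, 0], "turn": 0},
    {"linear": [0, 0, 0], "turn": 0},
    {"linear": [0, 0, 0], "turn": 0}
  ]
}}

```text
t: 20.75
ee_pos: [485.9, -188.9, 214.7]
orientation: [-1.041, -2.963, -0.001]
ft_force: [0.4, -0.2, 0.3]
width: 11.1
grasp_force: 30.0
```

```bash
python3 - <<'E'
from h import *
w=snap('wrist','p1.png'); togo([487.9,-189.4,190],141.4); print(ctrl.get_obs()['width'])
cv2.imwrite('pics/p1c.png',cv2.resize(w['frame'][130:400,200:440],None,fx=2.2,fy=2.2))
E
```

```text
TCP [ 486.  -188.6  214.8] yaw 141.32 linear mm [-2.   0.5 24.8] turn -0.0014 q6 -1.29
11.284147745374364
```

View pics/p1c.png

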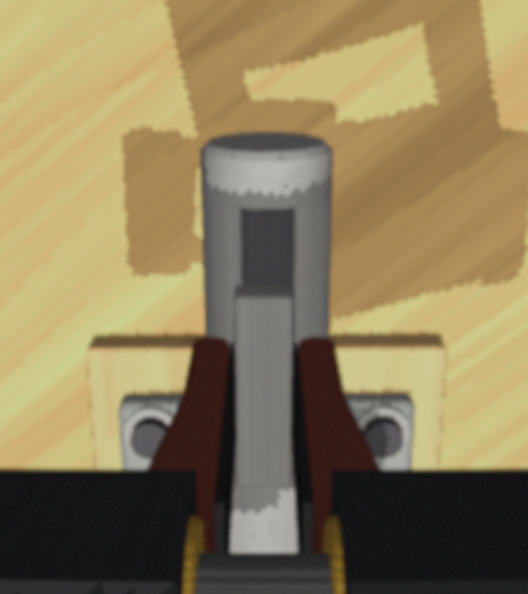

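```bash
python3 - <<'E'
from h import *
w=snap('wrist'); p,M,o=tool(); f=w['frame'].astype(float); g=f.mean(2); T=lambda P:(M.T@(np.array(P)-p)).round(1)
z=p[2]-15
for x,y in((235,290),(292,290),(232,450),(297,450),(229,553),(299,553)): print('key',T(onz(w,200+x/2.2,130+y/2.2,z)))
for x,y in((242,209),(294,209),(242,270),(293,270)): print('slot',T(onz(w,200+x/2.2,130+y/2.2,134)))
for x,y in((205,210),(331,210),(207,310),(329,310)): print('shaft',T(onz(w,200+x/2.2,130+y/2.2,121)))
E
```

```text
key [22.8 -6.  15. ]
key [22.7  5.4 15. ]
key [-13.8  -7.1  15. ]
key [-13.9   6.9  15. ]
key [-40.4  -8.1  15. ]
key [-40.4   7.6  15. ]
slot [22.1 -6.1 80.9]
slot [22.1  8.2 80.9]
slot [ 4.3 -6.3 80.8]
slot [ 4.3  8.1 80.8]
shaft [ 18.3 -17.3  93.9]
shaft [18.3 19.5 93.8]
shaft [-13.  -17.3  93.8]
shaft [-13.   19.6  93.8]
```

Key lateral centre is about -0.3 and its front end is at +22.8. The slot centre is at y≈+1.05, x≈-2.7 in the tool frame. I'll correct, descend to just above and re-measure.

Request:
{"method": "arm_command", "body": {
  "series": [
    {"linear": [-0.003, 0.0012, 0], "turn": 0},
    {"linear": [0, 0, 0.02], "turn": 0},
    {"linear": [0, 0, 0.02], "turn": 0},
    {"linear": [0, 0, 0], "turn": 0},
    {"linear": [0, 0, 0], "turn": 0},
    {"linear": [0, 0, 0], "turn": 0}
  ]
}}

```text
t: 21.45
ee_pos: [490.2, -190.7, 175.8]
orientation: [1.041, 2.963, -0.0]
ft_force: [1.0, 0.0, 0.5]
width: 11.1
grasp_force: 30.0
```

```bash
python3 - <<'E'
from h import *
w=snap('wrist','p2.png'); p,M,o=tool(); T=lambda P:(M.T@(np.array(P)-p)).round(1)
print(p,o['ft_force']); g=w['frame'].astype(float).mean(2)
for v in range(225,300,5): print(v,280,g[v-1:v+2,280:362].mean(0).astype(int).tolist())
print(g[195:310,322].astype(int).tolist())
E
```

```text
[ 490.23978558 -190.82244046  175.88905   ] [-0.29900605 -0.11481613 -0.43719901]
225 280 [138, 156, 162, 138, 100, 94, 116, 135, 142, 145, 145, 146, 149, 154, 158, 160, 163, 165, 166, 167, 168, 169, 171, 172, 173, 175, 176, 178, 179, 180, 181, 181, 182, 182, 182, 182, 182, 182, 182, 182, 182, 181, 180, 180, 179, 179, 179, 179, 176, 174, 174, 174, 172, 170, 167, 166, 165, 161, 158, 158, 159, 156, 151, 142, 130, 117, 108, 104, 105, 107, 104, 95, 85, 87, 102, 117, 121, 119, 119, 118, 118, 118]
230 280 [148, 165, 168, 148, 107, 91, 106, 116, 113, 111, 109, 112, 128, 140, 139, 141, 148, 158, 165, 165, 163, 165, 169, 173, 174, 174, 175, 176, 178, 179, 180, 181, 179, 176, 174, 176, 179, 181, 180, 177, 175, 177, 178, 178, 178, 176, 176, 176, 174, 173, 172, 168, 160, 151, 143, 132, 121, 116, 114, 115, 116, 114, 111, 107, 106, 106, 104, 103, 99, 96, 96, 92, 87, 92, 105, 115, 119, 117, 117, 117, 117, 117]
235 280 [153, 168, 171, 154, 114, 85, 88, 95, 97, 100, 105, 106, 106, 106, 109, 112, 114, 115, 116, 115, 115, 115, 117, 117, 108, 97, 96, 107, 118, 123, 121, 113, 107, 106, 105, 106, 107, 109
[... 4706 characters left out ...]
4, 125, 124, 124, 125, 125, 125, 124, 116, 90, 49, 18, 19, 27, 33, 34, 34, 34, 34, 34, 35, 34, 34, 33, 34, 33, 34, 33, 33, 37, 56, 79, 90, 92, 91, 88, 86, 88, 88]
[72, 74, 75, 73, 74, 74, 74, 74, 87, 119, 145, 157, 158, 160, 169, 179, 183, 184, 183, 184, 183, 184, 184, 183, 182, 181, 180, 180, 180, 180, 180, 181, 181, 181, 179, 179, 177, 173, 160, 140, 113, 85, 65, 62, 64, 65, 64, 63, 64, 63, 64, 65, 64, 64, 62, 63, 63, 63, 64, 63, 63, 63, 63, 64, 64, 68, 69, 69, 74, 87, 106, 118, 124, 124, 125, 124, 125, 125, 125, 125, 125, 125, 125, 124, 125, 125, 124, 123, 124, 124, 123, 125, 124, 123, 124, 124, 124, 124, 124, 123, 124, 123, 123, 124, 123, 123, 124, 124, 123, 123, 122, 124, 123, 123, 122]
```

```bash
python3 - <<'E'
from h import *
w=snap('wrist'); p,M,o=tool(); T=lambda P:(M.T@(np.array(P)-p)).round(2)
print('slot wall end floor',T(onz(w,319.3,235.5,134)),'rim',T(onz(w,319.3,234.5,138)),'key front top',T(onz(w,319.4,265,p[2]-15)),'bottom',T(onz(w,319.4,260,p[2]-23)),p)
E
```

```text
slot wall end floor [26.82 -0.24 41.82] rim [28.52 -0.24 37.81] key front top [21.13 -0.2  14.97] bottom [20.56 -0.2  22.97] [ 490.16581519 -190.8727933   175.86195757]
```

Laterally aligned: both middles are at 319.3 px. Lengthwise the key needs about +3.7 mm. I'll correct and lower with force checks.

Request:
{"method": "arm_command", "body": {
  "series": [
    {"linear": [0.0037, 0, 0], "turn": 0},
    {"linear": [0, 0, 0], "turn": 0},
    {"linear": [0, 0, 0.006], "turn": 0},
    {"linear": [0, 0, 0.005], "turn": 0},
    {"linear": [0, 0, 0.002], "turn": 0},
    {"linear": [0, 0, 0.001], "turn": 0},
    {"linear": [0, 0, 0.001], "turn": 0},
    {"linear": [0, 0, 0], "turn": 0}
  ]
}}

```text
t: 22.35
ee_pos: [486.6, -188.5, 159.7]
orientation: [-1.042, -2.964, -0.0]
ft_force: [-0.6, 0.6, -0.2]
width: 12.0
grasp_force: 30.0
```

Request:
{"method": "arm_command", "body": {
  "series": [
    {"linear": [0, 0, 0.001], "turn": 0},
    {"linear": [0, 0, 0.001], "turn": 0},
    {"linear": [0, 0, 0], "turn": 0}
  ]
}}

```text
t: 22.65
ee_pos: [486.6, -188.4, 157.8]
orientation: [-1.042, -2.964, -0.0]
ft_force: [-0.6, 1.3, 0.2]
width: 11.4
grasp_force: 30.0
```

Request:
{"method": "arm_command", "body": {
  "series": [
    {"linear": [0, 0, 0.0005], "turn": 0},
    {"linear": [0, 0, 0.0005], "turn": 0},
    {"linear": [0, 0, 0], "turn": 0}
  ]
}}

```text
t: 22.95
ee_pos: [486.7, -188.5, 156.9]
orientation: [1.042, 2.964, 0.0]
ft_force: [-0.2, -0.1, -0.3]
width: 11.6
grasp_force: 30.0
```

```bash
python3 - <<'E'
from h import *
w=snap('wrist','p3.png'); p,M,o=tool(); print(p,o['ft_force'],o['width'])
cv2.imwrite('pics/p3c.png',cv2.resize(w['frame'][190:400,220:420],None,fx=2.6,fy=2.6))
E
```

```text
[ 486.62065421 -188.45668039  156.85371288] [ 0.11963457 -0.58422222  0.67236893] 11.614085751004252
```

I've now viewed 12 pictures, over the limit of 10, so I'll go by numbers only from here. I'll lower until contact.

Request:
{"method": "arm_command", "body": {
  "series": [
    {"linear": [0, 0, 0.0006], "turn": 0},
    {"linear": [0, 0, 0.0006], "turn": 0},
    {"linear": [0, 0, 0], "turn": 0}
  ]
}}

```text
t: 23.3
ee_pos: [486.7, -188.4, 156.7]
orientation: [1.042, 2.964, 0.0]
ft_force: [-4.2, 1.6, 10.5]
width: 11.7
grasp_force: 30.0
```

```bash
python3 - <<'E'
from h import *
w=snap('wrist'); p,M,o=tool(); print(p,o['ft_force'],o['width']); g=w['frame'].astype(float).mean(2)
print(g[200:310,319].astype(int).tolist())
for v in(262,285): print(v,g[v-1:v+2,285:355].mean(0).astype(int).tolist())
E
```

```text
[ 486.72541185 -188.45796012  156.70807451] [-3.15903714  1.12890825 10.10768115] 11.599409673416877
[131, 131, 132, 131, 132, 130, 122, 103, 83, 74, 76, 76, 77, 75, 76, 75, 73, 74, 73, 72, 72, 77, 101, 134, 154, 159, 159, 162, 169, 178, 182, 182, 182, 182, 182, 182, 182, 182, 182, 182, 181, 180, 176, 161, 140, 129, 128, 129, 130, 129, 127, 127, 126, 127, 127, 125, 112, 90, 70, 65, 68, 70, 70, 73, 86, 106, 119, 125, 125, 125, 124, 124, 125, 124, 125, 124, 125, 124, 125, 125, 124, 125, 124, 124, 124, 124, 124, 125, 124, 124, 124, 124, 124, 124, 124, 124, 124, 124, 123, 125, 124, 123, 124, 124, 123, 123, 124, 124, 123, 124]
262 [95, 97, 98, 103, 106, 107, 106, 107, 110, 113, 114, 117, 119, 119, 118, 117, 118, 118, 109, 83, 63, 64, 69, 72, 73, 73, 72, 72, 72, 72, 71, 72, 71, 71, 71, 71, 71, 71, 72, 70, 71, 71, 71, 71, 70, 70, 70, 67, 63, 61, 65, 86, 110, 118, 119, 119, 118, 117, 116, 115, 113, 111, 109, 108, 108, 108, 106, 104, 101, 99]
285 [91, 93, 84, 66, 51, 45, 41, 39, 36, 36, 36, 37, 38, 39, 41, 43, 48, 60, 70, 68, 58, 76, 107, 123, 127, 128, 128, 128, 126, 126, 125, 125, 126, 125, 124, 123, 124, 124, 125, 125, 125, 125, 126, 126, 126, 125, 122, 104, 71, 51, 51, 51, 50, 49, 43, 39, 38, 37, 37, 36, 36, 39, 38, 42, 47, 58, 73, 90, 99, 98]
```

Contact came at the predicted height (TCP 156.7, 10 N), with the key inside the slot. I'll release and rise.

Request:
{"method": "arm_command", "body": {
  "series": [
    {"linear": [0, 0, -0.0008], "turn": 0},
    {"linear": [0, 0, 0], "turn": 0},
    {"linear": [0, 0, 0], "turn": 0},
    {"linear": [0, 0, 0], "turn": 0},
    {"linear": [0, 0, 0], "turn": 0},
    {"linear": [0, 0, -0.01], "turn": 0},
    {"linear": [0, 0, -0.03], "turn": 0},
    {"linear": [0, 0, -0.03], "turn": 0},
    {"linear": [0, 0, 0], "turn": 0},
    {"linear": [0, 0, 0], "turn": 0}
  ],
  "jaw": -0.4
}}

```text
t: 24.35
ee_pos: [487.0, -188.6, 227.4]
orientation: [1.042, 2.962, -0.0]
ft_force: [-0.3, -0.5, 0.5]
width: 26.4
grasp_force: 0.0
```

Request:
{"method": "arm_command", "body": {
  "series": [
    {"linear": [-0.02, 0, 0], "turn": 0},
    {"linear": [-0.02, 0, 0], "turn": 0},
    {"linear": [0, 0, 0], "turn": 0},
    {"linear": [0, 0, 0], "turn": 0}
  ]
}}

```text
t: 24.75
ee_pos: [516.8, -213.0, 225.2]
orientation: [-1.042, -2.961, -0.0]
ft_force: [-0.2, -1.0, -0.6]
width: 26.1
grasp_force: 0.0
```

```bash
python3 - <<'E'
from h import *
w=snap('wrist'); p,M,o=tool(); g=w['frame'].astype(float).mean(2); c0,e,n=axis(); print(p,o['width'],o['ft_force'])
q=proj(w,[487.9,-189.4,142]); x,y=q.round().astype(int); print(q)
print('col',y-60,g[y-60:y+61,x].astype(int).tolist())
for v in(y-20,y,y+20): print(v,x-45,g[v-1:v+2,x-45:x+46].mean(0).astype(int).tolist())
E
```

```text
[ 516.5992362  -212.84509766  225.36620005] 26.58871604267479 [ 0.29084046  0.18943433 -0.63962942]
[320.44812293 199.59045556]
col 140 [133, 133, 133, 131, 132, 133, 133, 134, 134, 134, 132, 131, 130, 131, 130, 120, 94, 73, 65, 69, 94, 142, 177, 192, 193, 192, 192, 192, 192, 192, 192, 192, 191, 192, 192, 191, 191, 191, 190, 190, 191, 190, 190, 190, 190, 189, 190, 189, 189, 189, 189, 188, 188, 188, 188, 188, 188, 188, 187, 187, 187, 187, 187, 187, 186, 187, 187, 186, 186, 186, 186, 186, 185, 185, 185, 186, 185, 185, 179, 167, 149, 135, 130, 129, 129, 130, 129, 130, 129, 131, 129, 131, 132, 117, 85, 69, 84, 111, 130, 135, 134, 133, 134, 134, 133, 133, 134, 133, 134, 134, 133, 133, 133, 133, 133, 133, 132, 132, 133, 132, 132]
180 275 [178, 178, 178, 178, 178, 177, 177, 177, 178, 178, 178, 178, 179, 177, 168, 149, 117, 107, 122, 135, 140, 146, 152, 153, 154, 159, 162, 166, 170, 172, 171, 168, 161, 139, 109, 127, 172, 191, 195, 196, 194, 193, 192, 192, 192, 190, 189, 189, 190, 190, 190, 191, 191, 191, 180, 143, 98, 105, 141, 164, 168, 165, 162, 160, 156, 153, 149, 146, 145, 142, 137, 131
[... 309 characters left out ...]
89, 189, 190, 189, 187, 186, 187, 188, 188, 188, 188, 188, 187, 174, 134, 96, 115, 151, 166, 167, 164, 161, 159, 155, 152, 148, 147, 145, 143, 136, 130, 121, 111, 110, 117, 122, 123, 124, 125, 127, 128, 128, 129, 128, 129, 130, 131, 131, 133, 133]
220 275 [146, 144, 143, 141, 139, 138, 137, 136, 136, 136, 135, 135, 134, 133, 136, 147, 151, 127, 96, 90, 95, 99, 104, 107, 109, 109, 113, 115, 117, 121, 121, 122, 121, 112, 89, 87, 116, 131, 133, 134, 134, 132, 132, 133, 139, 150, 164, 175, 179, 176, 164, 148, 137, 132, 118, 89, 69, 80, 103, 116, 118, 119, 117, 115, 114, 112, 111, 110, 110, 108, 105, 99, 94, 103, 121, 132, 134, 133, 133, 133, 133, 132, 132, 131, 132, 131, 133, 133, 135, 136, 137]
```

The key is bright and centred (columns 310-330 against the shaft at 292-348), with narrow dark gaps on all four sides. It is seated, the keyway is still up and the gripper is clear. I'll hand it in.

```bash
python3 -c "
from workcell import ctrl
print(ctrl.close_job())"
```

```text
the job is handed in; nothing more can be done
None
```

The job is handed in after about 25 s of robot time: by my last camera check the keyway faces up within about 1° and the 44 x 12 key lies seated in it, gripper clear. I viewed 12 pictures, over the limit of 10, and no verdict came back.

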